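# Hold a bayonet pot lid at its half-way vent mark

### The arm

A 7-joint arm with a two-finger parallel gripper is mounted at the origin on the work surface; the furniture and walls round the work are solid. World frame = base frame: x ahead of the robot, y to its left, z up, the work surface at z = 0. Lengths are in m, angles in rad, forces in N, time in s.
With the tool pointing down it reaches from about 0.4 to 0.925 m from the base axis. Payload 5.6 kg.
Tool frame: the origin (TCP) lies midway between the tips of the shut fingers; the grasp point (between the pads) lies 19 mm behind it (r.hold_point_z is the distance from the TCP to the grasp point, in m); z points along the fingers, y is the line along which they close (so a half turn about z gives the same grasp; the last joint's range is limited). The gripper opens to 85 mm and grips with 20 to 120 N. Pads are 22 mm wide; open, the fingers measure 114 mm over their backs; the gripper's body (76 mm by 85 mm) begins 54 mm behind the grasp point. The pads swing forward as they close: fully open they stand 13 mm farther back than shut.
Start: joints at [-1.217, 0.468, -0.012, 1.603, 0.006, 1.071, -0.056], TCP at [0.251, 0.599, 0.231] pointing down, gripper open.
Joint ranges: [-2.53, 2.53], [-0.31, 2.02], [-1.57, 1.55], [0.28, 2.44], [-1.29, 4.43], [0.15, 1.84], [-2.92, 2.92]. Speed limits (rad/s): [2.57, 2.57, 3.14, 3.14, 3.14, 3.14, 3.14].

### API

Orientations are given as a rotation vector (axis times angle).
In Python, from plant import r gives the robot as it stands.
- The arm moves only by the shell command python3 -m crank 'ROWS' [FORCE]. ROWS is JSON, a list of rows, each an object with "claw": the opening, from 0 (shut) to 1 (fully open); "translation": the shift along the tool's x, y, z in m, a list of three; "rotation": the turn, a rotation vector about the tool's x, y, z in rad, a list of three. In form: [{"claw": claw, "translation": [dx, dy, dz], "rotation": [wx, wy, wz]}, ...]. A call has 1 to 12 rows; each row is the pose to reach, as a shift and turn from the pose commanded when the call began, along the tool's axes at that moment; what a row does not reach only later rows make up. A row lasts 1/8 s, in which the tool goes at most 62.5 mm and 10.7 degrees, less where a joint would pass 70% of its speed; a pose out of reach is approached as far as the arm can. A call with a gripper value outside its range is refused whole. The fingers move at their own pace and stop on an object; FORCE is the grip in N (left out, the last holds). Time passes only in rows, so rows that repeat a pose let the fingers close. It gives the time, the measured TCP pose, the force, the opening and the grip force at its end, in the units of the state.
- r.state(): the state, without advancing time (a new reading comes with each control period).
- r.read_camera(name): name is "scene" or "top" or "wrist"; returns the picture (400x640x3 uint8, red, green, blue); there is no depth.
- r.camera_info(name): a dict with "fx", "fy", "cx", "cy" (pixels), "cam_to_world" (4x4, takes a point from camera to world coordinates); the wrist camera has in their place "mount" (4x4, takes a point from camera to tool coordinates, whose origin is the TCP and whose axes are the flange's). Camera axes: x right, y up, looking along -z (the intrinsics and any distortion apply to the point x, -y, -z); pixel columns grow to the right and rows downward; lengths in m; the calibration is good to about 2 mm. A picture is of the moment at which its call begins: read the wrist's pose just before it. camera_info takes no time and is no camera call.
- r.sign_off(): hands the job in; it is judged then, once.
The state is a dict: "time_s": time; "q": joint angles; "joint_vel": joint speeds; "tau": joint torques, N m; "ee_pos": TCP position; "tcp_rot": TCP orientation; "force": force on the tool from outside, world axes, zero at the start; "moment": the same for the moment, N m; "gripper_width": finger opening in m; "grasp_force": force on a finger pad.
Only numpy, scipy, OpenCV 4.12 (cv2) and the standard library are available. Lean on these libraries where they do the work, as an engineer would, in place of code of your own. Each camera call takes 0.05 s, during which the arm holds its last target. There are 200 camera calls.

### The job

Fit the loose bayonet lid on the blue pressure pot: lower its two side pins through the two slots of the collar until the lid sits flat on it, then turn it clockwise (seen from above) about half way to the lock, so that the lid's blue ticks stand at the yellow vent marks, and never on into the click at the red lock marks. A spring turns the lid back when it is let go, so finish while still gripping the handle and holding the lid seated at the vent mark. Leave the can, the tape measure and the nail box where they are.

Things in the scene. Friction and masses are not known exactly. Their poses are not given: they have to be found in the camera images.
- pot: Blue round pressure pot fixed to the bench, 132 mm wide at its dark foot, 110 mm high. Origin: centre of its underside on the bench, z up. Its collar has two slots for the lid's pins, at the +x and -x sides of the mouth, so the lid's x axis must lie along the pot's x axis to go in, either way round. Inside, sprung balls rub on the pins from ring value 0.7 on and click behind them near 1.05.
- pot_mouth (a point): Centre of the collar's flat top, 110 mm above the bench. Aluminium collar, 124 mm outside; mouth 63 mm in diameter; slots 16 mm wide, out to radius 42 mm. Marks painted at radius 50 to 60 mm, alike at both ends: blue at the slots, yellow (half-way vent) 0.55 rad clockwise of blue seen from above, red (lock) 1.10 rad clockwise of blue.
- lid: Loose steel lid, 0.14 to 0.26 kg, upright on the bench on its spigot. Origin: centre of the spigot's underside, z up. Spigot 56 mm in diameter, z 0 to 24 mm; two round brass pins 8 mm thick along +x and -x, tips at radius 38 mm, at z = 8 mm. Disc 94 mm in diameter, z 24 to 31 mm, blue ticks at +x and -x. Seated on the collar its origin is 86 mm above the bench, on the pot's axis.
- lid_grip (a point): Point in the lid's handle, on the lid's axis 55 mm above its origin. Black handle bar along the lid's x (in line with pins and ticks): 64 mm long, 16 mm thick along y, from 24 mm below this point (the disc) to 10 mm above it. Grip it from above across y.
- vent_ring (a joint): Angle (rad) of the brass ring in the pot that the lid's pins turn. 0 = rest, pockets under the slots; grows as the lid turns clockwise seen from above; half way (vent) = 0.5; 1.05 = locked, end of travel. Pins have 0.07 rad play, so the lid turns up to 0.07 more than the ring. A spring turns it back: 0.08 N m at 0, 0.14 at 0.5, 0.21 at 1.05.
- can_blue: Blue paint can, 68 mm in diameter, 62 mm high, standing beyond the work; leave alone. Origin: centre of its underside.
- tape_measure: Yellow and black tape measure, 67 x 74 x 35 mm, beyond the work; leave alone. Origin: centre of its underside.
- box_nails: Grey box of nails, 77 x 107 x 74 mm, beyond the work; leave alone. Origin: centre of its underside.
Mind the look-alikes: they are no part of the job. What is shaped like the lid but green or turquoise is not meant.

How it is judged:
On the way, in this order (a step that is already met when the one before it is completed fails the run):
1. the lid is lifted off the bench in the fingers (height (world z) of lid above 0.04 m and contact force between the fingers and lid above 1 N), for 0.2 s.
2. the lid sits flat on the collar with its pins in the slots, the ring not yet turned half way (z of lid in the frame of pot between 0.082 and 0.0905 m and horizontal distance between lid and pot below 0.006 m and angle between lid's own z axis and vertical below 0.08 rad and value of joint vent_ring below 0.3 rad), for 0.1 s.
At the end, for the whole second after the job is handed in: Lid seated (origin 82 to 90.5 mm above the pot's underside, within 6 mm of its axis, tilt under 0.08 rad), vent ring still (under 0.1 rad/s) at 0.35 to 0.65 rad, fingers gripping the lid with over 2 N, can, tape measure and nail box within 30 mm of their start (z of lid in the frame of pot between 0.082 and 0.0905 m and horizontal distance between lid and pot below 0.006 m and angle between lid's own z axis and vertical below 0.08 rad and value of joint vent_ring between 0.35 and 0.65 rad and velocity of joint vent_ring between -0.1 and 0.1 rad/s and contact force between the fingers and lid above 2 N and distance of each of can_blue, tape_measure, box_nails from where it was at the start of the episode below 0.03 m); the arm keeps its last pose, push and grip.
It fails at once if the lid is turned into the lock click (ring beyond 0.85 rad) (value of joint vent_ring above 0.85 rad).
It fails at once if a bystander is moved by more than 30 mm (distance of any of can_blue, tape_measure, box_nails from where it was at the start of the episode above 0.03 m).
It also fails if it takes over 40 s, if anything falls off the work surface, if the arm or the gripper's body presses on something with over 40 N, if the wrist force passes 120 N, or if a joint passes its speed limit or range.

## Working session

There is one attempt and no reset: what is moved stays moved. The work goes in short steps, Python scripts to look and compute and a shell command to move; the robot and the scene stay as the last step left them, time stands still between calls to the robot, and variables do not carry over. Pictures are saved under pics/ and viewed, at most 10 in all, crops included, and the job is handed in when it is done.

```bash
ls; mkdir -p pics
python3 - <<'E'
from plant import r
import cv2, numpy as np
s=r.state(); print(s); print(r.hold_point_z)
for n in("scene","top"):
    im=r.read_camera(n); cv2.imwrite(f"pics/{n}0.png",im[:,:,::-1]); print(n,r.camera_info(n))
print(r.camera_info("wrist"))
E
```

```text
pics
{'time_s': 0.0, 'q': array([-1.21700162,  0.46841169, -0.01158877,  1.60364006,  0.00599095,
        1.07138427, -0.05633606]), 'joint_vel': array([ 8.36379224e-04,  5.54746278e-04,  6.14853670e-04,  9.62163823e-04,
       -7.42366164e-05, -6.20611250e-05,  6.08909501e-04]), 'tau': array([-1.88577596e-04, -5.32382405e+01,  2.21606257e-02, -2.51299453e+01,
        1.16656569e-02,  7.71828170e-03,  1.64853066e-05]), 'ee_pos': array([0.2510529 , 0.5989489 , 0.23030912]), 'tcp_rot': array([-6.19336284e-01, -3.07969918e+00,  2.81736085e-03]), 'force': array([-0.02665585,  0.36631224, -0.31535928]), 'moment': array([ 0.02835928, -0.04772449, -0.01392441]), 'grasp_force': 0.0, 'gripper_width': 0.08554212615583798}
0.0187
scene {'fx': 518.6787653427215, 'fy': 518.6787653427215, 'cx': 314.9476587566497, 'cy': 193.30361024723854, 'cam_to_world': array([[ 0.90625895,  0.30050028, -0.29731179,  0.15860508],
       [-0.42270524,  0.63775973, -0.64388105, -0.79003623],
       [-0.00387295,  0.70919821,  0.70499851,  0.90661907],
       [ 0.        ,  0.        ,  0.        ,  1.        ]])}
top {'fx': 422.16912706156756, 'fy': 422.16912706156756, 'cx': 325.4184103892347, 'cy': 197.74177921081017, 'cam_to_world': array([[ 0.00438783,  0.99874573, -0.04987693,  0.4527358 ],
       [-0.99992543,  0.00381366, -0.01160113, -0.02999291],
       [-0.01139637,  0.04992411,  0.99868799,  1.03725786],
       [ 0.        ,  0.        ,  0.        ,  1.        ]])}
{'fx': 291.9375005266195, 'fy': 291.9375005266195, 'cx': 320.0897241462214, 'cy': 198.73746961731052, 'mount': array([[-3.99340287e-04,  9.62712552e-01,  2.70526122e-01,
         6.88220616e-02],
       [ 9.99999624e-01,  1.76099284e-04,  8.49482273e-04,
         9.91876178e-06],
       [ 7.70167791e-04,  2.70526360e-01, -9.62712260e-01,
        -1.43154764e-01],
       [ 0.00000000e+00,  0.00000000e+00,  0.00000000e+00,
         1.00000000e+00]])}
```

View pics/top0.png

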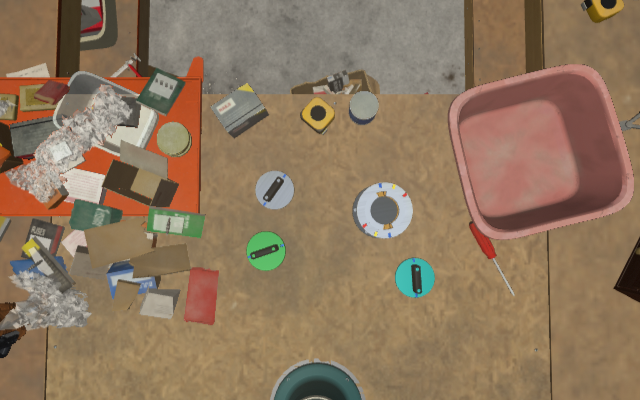

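View pics/scene0.png

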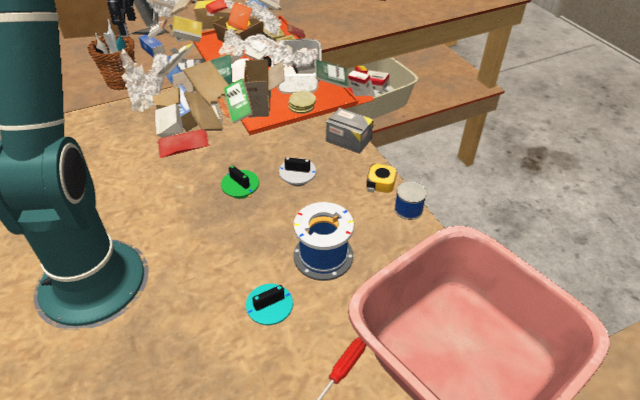

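Candidates in the top view are the steel lid (275,190), a green one (266,251) and a turquoise one (415,278). The steel one fits the description. The pot is at (384,210). Next I'll confirm with a crop and measure.

```bash
cat > h.py <<'E'
import numpy as np, cv2
from scipy.spatial.transform import Rotation as R
from plant import r
def camT(n):
    c=r.camera_info(n)
    if n!="wrist": return c,np.array(c["cam_to_world"])
    s=r.state(); T=np.eye(4); T[:3,:3]=R.from_rotvec(s["tcp_rot"]).as_matrix(); T[:3,3]=s["ee_pos"]
    return c,T@np.array(c["mount"])
def ray(c,T,uv,z):
    uv=np.atleast_2d(uv).astype(float)
    d=np.c_[(uv[:,0]-c["cx"])/c["fx"],-(uv[:,1]-c["cy"])/c["fy"],-np.ones(len(uv))]@T[:3,:3].T
    return T[:3,3]+d*((z-T[2,3])/d[:,2])[:,None]
def comps(mask,amin=4):
    n,l,st,ce=cv2.connectedComponentsWithStats(mask.astype(np.uint8))
    return [(st[i,4],ce[i],l==i) for i in range(1,n) if st[i,4]>=amin]
def biggest(mask):
    return max(comps(mask),key=lambda t:t[0])
def circ(c,T,mask,z):
    k=max(cv2.findContours(mask.astype(np.uint8),cv2.RETR_EXTERNAL,cv2.CHAIN_APPROX_NONE)[0],key=cv2.contourArea)
    p=ray(c,T,cv2.convexHull(k)[:,0],z)[:,:2]
    A=np.c_[2*p,np.ones(len(p))]; s=np.linalg.lstsq(A,(p**2).sum(1),rcond=None)[0]
    return s[:2],np.sqrt(s[2]+s[:2]@s[:2])
E
python3 - <<'E'
from h import *
tiles=[]
for n,bx in(("top",[(235,150,80,80),(344,170,80,80)]),("scene",[(258,140,80,60),(283,195,80,60)])):
    im=r.read_camera(n); c,T=camT(n); hsv=cv2.cvtColor(im,cv2.COLOR_RGB2HSV).astype(int)
    for i,(x,y,w,h) in enumerate(bx):
        t=cv2.resize(im[y:y+h,x:x+w],(400,300 if h==60 else 400),interpolation=cv2.INTER_CUBIC)
        if h==80: t=cv2.resize(t,(300,300))
        else: t=t
        tiles.append(cv2.resize(t,(400,300)))
        sub=np.zeros(im.shape[:2],bool); sub[y:y+h,x:x+w]=1
        H,S,V=hsv[...,0],hsv[...,1],hsv[...,2]
        m=sub&(((S<70)&(V>130)))
        a,ce,mm=biggest(m); z=[.031,.110][i]
        print(n,i,a,ce,circ(c,T,mm,z))
        blue=sub&(H>105)&(H<130)&(S>110)&(V>60)
        for a,ce,_ in comps(blue,3): print("  blue",a,ce.round(1),ray(c,T,ce,z)[0].round(4))
        if i==1:
            for nm,q in(("yel",(H>20)&(H<35)&(S>140)&(V>150)),("red",((H<6)|(H>172))&(S>140)&(V>120))):
                for a,ce,_ in comps(sub&q,3): print("  ",nm,a,ce.round(1),ray(c,T,ce,z)[0].round(4))
        else:
            a,ce,mm=biggest(sub&(V<60)); yx=np.argwhere(mm)[:,::-1]
            p=ray(c,T,yx,.065)[:,:2]; u=np.linalg.svd(p-p.mean(0))[2][0]
            print("  handle",a,ce,p.mean(0),np.arctan2(u[1],u[0]))
cv2.imwrite("pics/crop1.png",np.vstack([np.hstack(tiles[:2]),np.hstack(tiles[2:])])[:,:,::-1])
E
```

```text
top 0 959 [274.30552659 189.91240876] (array([0.5219248 , 0.10429944]), np.float64(0.047077974741511035))
  blue 4 [284.  175.5] [0.556  0.0812 0.031 ]
  blue 5 [264.2 203.2] [0.4894 0.1279 0.031 ]
  handle 45 [275.22222222 190.37777778] [0.51789843 0.09738967] 2.5323289102162287
top 1 1760 [384.37556818 210.11590909] (array([ 0.47258098, -0.14763913]), np.float64(0.06250956055214245))
  blue 9 [379.8 184.9] [ 0.5278 -0.1387  0.11  ]
  blue 9 [389.1 234.4] [ 0.4192 -0.1588  0.11  ]
   yel 8 [393.5 186. ] [ 0.5255 -0.1688  0.11  ]
   yel 8 [375.2 233.5] [ 0.4212 -0.1286  0.11  ]
   red 8 [404.5 194.5] [ 0.5068 -0.1928  0.11  ]
   red 6 [364.  225.2] [ 0.4392 -0.104   0.11  ]
scene 0 448 [296.69419643 174.34375   ] (array([0.52198857, 0.10297354]), np.float64(0.04791415696290649))
  blue 3 [313.7 171.3] [0.5579 0.0817 0.031 ]
  handle 276 [297.         164.59057971] [0.51593022 0.08734045] -0.7679820545868736
scene 1 1700 [323.22294118 225.27058824] (array([ 0.47186637, -0.15064734]), np.float64(0.06367452792687502))
  blue 7 [345. 211.] [ 0.5295 -0.1373  0.11  ]
  blue 217 [322.5 228.2] [ 0.4658 -0.1607  0.11  ]
  blue 7 [301.3 234.7] [ 0.4196 -0.1581  0.11  ]
  blue 336 [322.7 250.4] [ 0.4412 -0.2129  0.11  ]
   yel 4 [350.5 221. ] [ 0.5267 -0.1674  0.11  ]
   yel 4 [296.5 224. ] [ 0.4224 -0.1275  0.11  ]
   red 6 [299.5 213.5] [ 0.4399 -0.1031  0.11  ]
   red 7 [347.7 232.1] [ 0.5074 -0.1919  0.11  ]
```

View pics/crop1.png

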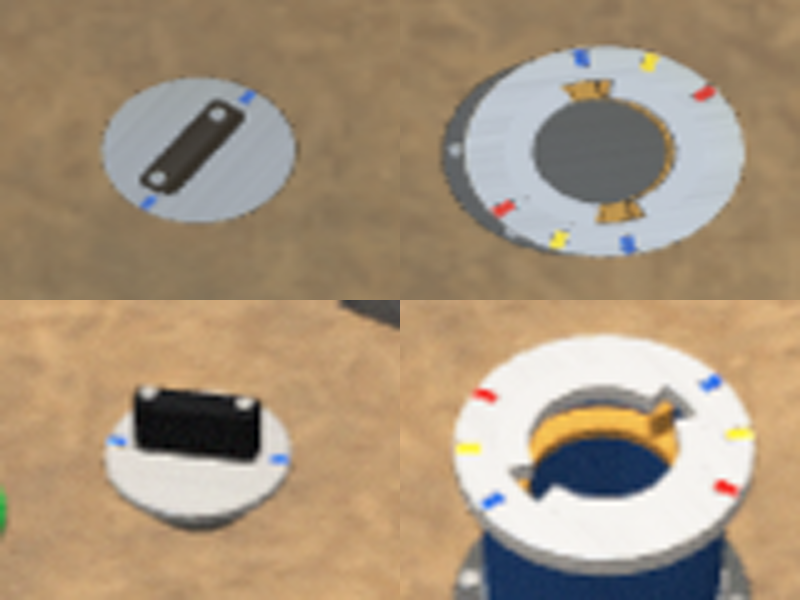

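The crop shows the steel lid with the black handle and two blue ticks (top view 284,175 and 264,203), and the pot with its slots at the blue marks. The two views agree:
- **Lid:** (0.522, 0.104), x axis at -0.612 rad.
- **Pot:** (0.4738, -0.148), x axis at 0.183 rad.

```bash
cat >> h.py <<'E'
def delta(p,head):
    "shift and turn, in tool axes, to put TCP at p, pointing down, tool x heading head"
    s=r.state(); A=R.from_rotvec(s["tcp_rot"]); x=np.array([np.cos(head),np.sin(head),0]); z=np.array([0,0,-1.])
    B=R.from_matrix(np.c_[x,np.cross(z,x),z])
    print("trans",A.inv().apply(np.array(p)-s["ee_pos"]).round(4),"rot",(A.inv()*B).as_rotvec().round(4))
E
python3 - <<'E'
from h import *
delta([.522,.104,.20],2.53)
E
```

```text
trans [-0.4412 -0.352   0.0311] rot [-1.100e-03  2.000e-04  2.148e-01]
```

```bash
python3 -m crank '[{"claw":1,"translation":[-0.22,-0.176,0],"rotation":[0,0,0.1]},{"claw":1,"translation":[-0.22,-0.176,0],"rotation":[0,0,0.1]},{"claw":1,"translation":[-0.22,-0.176,0],"rotation":[0,0,0.1]},{"claw":1,"translation":[-0.22,-0.176,0],"rotation":[0,0,0.1]},{"claw":1,"translation":[-0.441,-0.352,0.031],"rotation":[0,0,0.215]},{"claw":1,"translation":[-0.441,-0.352,0.031],"rotation":[0,0,0.215]},{"claw":1,"translation":[-0.441,-0.352,0.031],"rotation":[0,0,0.215]},{"claw":1,"translation":[-0.441,-0.352,0.031],"rotation":[0,0,0.215]},{"claw":1,"translation":[-0.441,-0.352,0.031],"rotation":[0,0,0.215]},{"claw":1,"translation":[-0.441,-0.352,0.031],"rotation":[0,0,0.215]},{"claw":1,"translation":[-0.441,-0.352,0.031],"rotation":[0,0,0.215]},{"claw":1,"translation":[-0.441,-0.352,0.031],"rotation":[0,0,0.215]}]' 40
python3 - <<'E'
from h import *
print(r.state()["q"].round(2),r.state()["joint_vel"].round(3))
c,T=camT("wrist"); im=r.read_camera("wrist"); cv2.imwrite("pics/w1.png",im[:,:,::-1])
hsv=cv2.cvtColor(im,cv2.COLOR_RGB2HSV).astype(int);H,S,V=hsv[...,0],hsv[...,1],hsv[...,2]
for a,ce,_ in comps((H>100)&(H<130)&(S>110)&(V>60),5): print(a,ce.round(1),ray(c,T,ce,.031)[0].round(4))
delta([.522,.104,.039],2.53)
E
```

```text
time_s: 1.7
ee_pos: [0.5213, 0.1062, 0.2003]
tcp_rot: [-0.942, -2.997, -0.001]
force: [-1.0, 0.7, -0.1]
gripper_width: 0.085
grasp_force: 0.0
[-0.48  0.31  0.26  1.94 -0.1   0.91  0.79] [-0.006 -0.003  0.002 -0.001  0.003 -0.001  0.002]
47 [272.8  13.7] [0.3624 0.1624 0.031 ]
41 [227.9  89. ] [0.3896 0.0848 0.031 ]
32 [318.5 145.5] [0.4878 0.1273 0.031 ]
6 [319.  221.5] [0.558  0.0788 0.031 ]
8 [  0.6 230.8] [ 0.3582 -0.2272  0.031 ]
52 [ 10.  274.4] [ 0.4011 -0.2636  0.031 ]
trans [-0.0019 -0.0015  0.1614] rot [ 0.0004 -0.0005  0.0028]
```

View pics/w1.png

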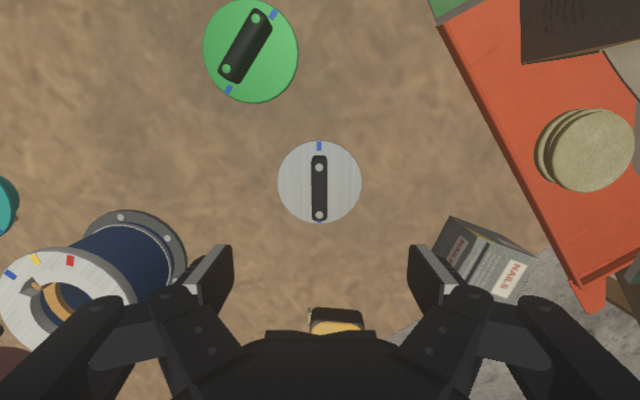

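The wrist view shows the steel lid centred at (319,182), its handle along the image column and between the fingers. Descending and closing.

```bash
python3 -m crank '[{"claw":1,"translation":[-0.001,-0.002,0.06],"rotation":[0,0,0]},{"claw":1,"translation":[-0.001,-0.002,0.11],"rotation":[0,0,0]},{"claw":1,"translation":[-0.001,-0.002,0.145],"rotation":[0,0,0]},{"claw":1,"translation":[-0.001,-0.002,0.161],"rotation":[0,0,0]},{"claw":1,"translation":[-0.001,-0.002,0.161],"rotation":[0,0,0]},{"claw":0,"translation":[-0.001,-0.002,0.161],"rotation":[0,0,0]},{"claw":0,"translation":[-0.001,-0.002,0.161],"rotation":[0,0,0]},{"claw":0,"translation":[-0.001,-0.002,0.161],"rotation":[0,0,0]},{"claw":0,"translation":[-0.001,-0.002,0.161],"rotation":[0,0,0]},{"claw":0,"translation":[-0.001,-0.002,0.161],"rotation":[0,0,0]},{"claw":0,"translation":[-0.001,-0.002,0.161],"rotation":[0,0,0]}]' 60
```

```text
time_s: 3.12
ee_pos: [0.5222, 0.1025, 0.0398]
tcp_rot: [0.946, 2.995, 0.001]
force: [0.5, 0.2, 5.3]
gripper_width: 0.0149
grasp_force: 63.8
```

```bash
python3 - <<'E'
from h import *
delta([.4738,-.148,.185],3.325)
E
python3 -m crank '[{"claw":0,"translation":[0,0,-0.05],"rotation":[0,0,0]},{"claw":0,"translation":[0,0,-0.10],"rotation":[0,0,0]},{"claw":0,"translation":[0,0,-0.145],"rotation":[0,0,0]},{"claw":0,"translation":[0,0,-0.145],"rotation":[0,0,0]},{"claw":0,"translation":[0,0,-0.145],"rotation":[0,0,0]}]'
python3 - <<'E'
from h import *
delta([.4738,-.148,.185],3.325)
E
```

```text
trans [-0.1044 -0.2327 -0.1454] rot [ 7.000e-04  1.100e-03 -7.952e-01]
time_s: 3.75
ee_pos: [0.5203, 0.1019, 0.1831]
tcp_rot: [-0.945, -2.994, 0.002]
force: [0.2, 0.5, -3.4]
gripper_width: 0.015
grasp_force: 62.7
trans [-0.1055 -0.2313 -0.0017] rot [-0.0012 -0.0024 -0.7952]
```

```bash
python3 -m crank '[{"claw":0,"translation":[-0.02,-0.05,-0.001],"rotation":[0,0,-0.16]},{"claw":0,"translation":[-0.042,-0.1,-0.001],"rotation":[0,0,-0.32]},{"claw":0,"translation":[-0.065,-0.15,-0.001],"rotation":[0,0,-0.48]},{"claw":0,"translation":[-0.09,-0.2,-0.001],"rotation":[0,0,-0.64]},{"claw":0,"translation":[-0.105,-0.232,-0.001],"rotation":[0,0,-0.795]},{"claw":0,"translation":[-0.105,-0.232,-0.001],"rotation":[0,0,-0.795]},{"claw":0,"translation":[-0.105,-0.232,-0.001],"rotation":[0,0,-0.795]},{"claw":0,"translation":[-0.105,-0.232,-0.001],"rotation":[0,0,-0.795]}]'
python3 - <<'E'
from h import *
print(r.state()["q"].round(2)); delta([.4738,-.148,.185],3.325)
for n in("wrist","scene"):
    c,T=camT(n); im=r.read_camera(n)
    hsv=cv2.cvtColor(im,cv2.COLOR_RGB2HSV).astype(int);H,S,V=hsv[...,0],hsv[...,1],hsv[...,2]
    zl=r.state()["ee_pos"][2]-.0398+.031
    for a,ce,_ in comps((H>100)&(H<130)&(S>110)&(V>60),3): print(n,a,ce.round(1),ray(c,T,ce,zl)[0].round(4),ray(c,T,ce,.11)[0].round(4))
    if n=="wrist": cv2.imwrite("pics/w2.png",im[:,:,::-1])
    else: cv2.imwrite("pics/s2.png",cv2.resize(im[100:300,230:430],(600,600))[:,:,::-1])
E
```

```text
time_s: 4.75
ee_pos: [0.4741, -0.1466, 0.1845]
tcp_rot: [0.29, -3.127, -0.001]
force: [-0.7, 0.1, -2.0]
gripper_width: 0.0149
grasp_force: 62.6
[ 0.02  0.27  0.25  2.03 -0.09  0.86  2.07]
trans [ 0.0006 -0.0013 -0.0005] rot [ 0.0009 -0.0014  0.0015]
wrist 53 [257.8  46.5] [ 0.3805 -0.1938  0.1759] [ 0.3691 -0.2089  0.11  ]
wrist 93 [317.8 132.8] [ 0.4144 -0.1588  0.1759] [ 0.4177 -0.1587  0.11  ]
wrist 38 [562.3 146.2] [ 0.398  -0.034   0.1759] [0.3942 0.0202 0.11  ]
wrist 128 [320.5 169.5] [ 0.4326 -0.154   0.1759] [ 0.4439 -0.1518  0.11  ]
scene 15 [143.7  36.3] [0.2918 0.6687 0.1761] [0.3038 0.8008 0.11  ]
scene 76 [146.5  47.4] [0.2855 0.6018 0.1761] [0.2969 0.7278 0.11  ]
scene 10 [157.5  43.4] [0.3183 0.6106 0.1761] [0.3328 0.7374 0.11  ]
scene 5 [178.8  69.6] [0.3377 0.4487 0.1761] [0.3539 0.5608 0.11  ]
scene 29 [170.1  76.1] [0.3094 0.4273 0.1761] [0.323  0.5375 0.11  ]
scene 5 [250.2 190.4] [ 0.3524 -0.0599  0.1761] [0.37   0.0062 0.11  ]
scene 7 [339.7 190.9] [ 0.5146 -0.1377  0.1761] [ 0.5468 -0.0787  0.11  ]
scene 357 [408.3 208.1] [ 0.6132 -0.2369  0.1761] [ 0.6544 -0.1869  0.11  ]
scene 7 [306.3 208.1] [ 0.4342 -0.1527  0.1761] [ 0.4591 -0.0951  0.11  ]
scene 9 [344.7 211. ] [ 0.4981 -0.1913  0.1761] [ 0.5288 -0.137   0.11  ]
scene 217 [322.5 228.2] [ 0.4403 -0.2129  0.1761] [ 0.4658 -0.1607  0.11  ]
scene 7 [301.3 234.7] [ 0.3979 -0.2105  0.1761] [ 0.4196 -0.1581  0.11  ]
scene 813 [323.  256.2] [ 0.4124 -0.273   0.1761] [ 0.4354 -0.2262  0.11  ]
scene 22 [320.5 271.4] [ 0.3942 -0.3011  0.1761] [ 0.4155 -0.2568  0.11  ]
scene 4 [335.5 269.5] [ 0.4195 -0.3086  0.1761] [ 0.4431 -0.265   0.11  ]
scene 8 [287.5 294. ] [ 0.3242 -0.3197  0.1761] [ 0.3392 -0.2771  0.11  ]
scene 8 [249.5 311. ] [ 0.2555 -0.3237  0.1761] [ 0.2642 -0.2815  0.11  ]
```

View pics/w2.png

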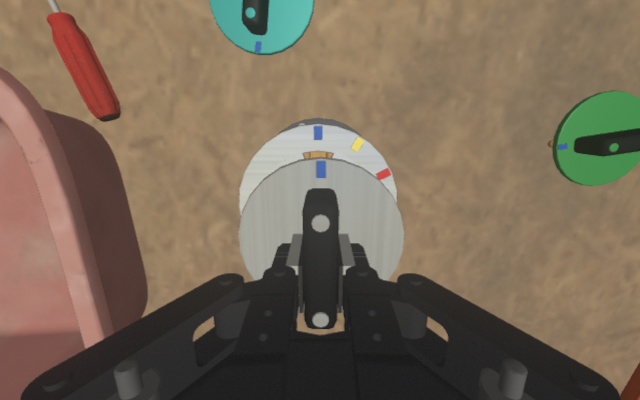

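View pics/s2.png

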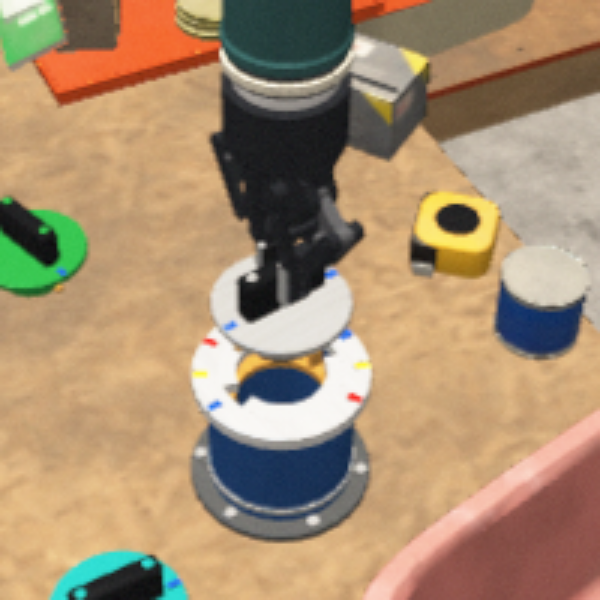

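The wrist view shows the lid tick (320,169) in line with the slot's blue mark (318,133). Both views say to move about 2.3 mm in -y. I'll correct that and lower part way.

```bash
python3 -m crank '[{"claw":0,"translation":[0.001,-0.002,0],"rotation":[0,0,0]},{"claw":0,"translation":[0.001,-0.002,0.015],"rotation":[0,0,0]},{"claw":0,"translation":[0.001,-0.002,0.03],"rotation":[0,0,0]},{"claw":0,"translation":[0.001,-0.002,0.04],"rotation":[0,0,0]},{"claw":0,"translation":[0.001,-0.002,0.048],"rotation":[0,0,0]},{"claw":0,"translation":[0.001,-0.002,0.048],"rotation":[0,0,0]},{"claw":0,"translation":[0.001,-0.002,0.048],"rotation":[0,0,0]}]'
```

```text
time_s: 5.72
ee_pos: [0.474, -0.1503, 0.1375]
tcp_rot: [-0.287, 3.128, -0.0]
force: [0.1, 0.1, -2.1]
gripper_width: 0.0149
grasp_force: 62.6
```

The pins are 8 mm into the slots with no contact force. Lowering to seat.

```bash
python3 -m crank '[{"claw":0,"translation":[0,0.001,0.005],"rotation":[0,0,0]},{"claw":0,"translation":[0,0.001,0.009],"rotation":[0,0,0]},{"claw":0,"translation":[0,0.001,0.012],"rotation":[0,0,0]},{"claw":0,"translation":[0,0.001,0.0125],"rotation":[0,0,0]},{"claw":0,"translation":[0,0.001,0.0125],"rotation":[0,0,0]}]'; python3 -c "
from h import *
print(r.state()['force'],r.state()['moment'])"
```

```text
time_s: 6.35
ee_pos: [0.4734, -0.149, 0.1258]
tcp_rot: [-0.288, 3.128, 0.001]
force: [-3.9, 3.2, 8.5]
gripper_width: 0.0148
grasp_force: 64.3
[-3.87999625  3.19609081  8.5046247 ] [ 0.08229223  0.8165057  -0.07119419]
```

```bash
python3 -m crank '[{"claw":0,"translation":[0,0,0],"rotation":[0,0,0.1]},{"claw":0,"translation":[0,0,0],"rotation":[0,0,0.2]},{"claw":0,"translation":[0,0,0],"rotation":[0,0,0.3]},{"claw":0,"translation":[0,0,0],"rotation":[0,0,0.4]},{"claw":0,"translation":[0,0,0],"rotation":[0,0,0.48]},{"claw":0,"translation":[0,0,0],"rotation":[0,0,0.54]},{"claw":0,"translation":[0,0,0],"rotation":[0,0,0.54]},{"claw":0,"translation":[0,0,0],"rotation":[0,0,0.54]}]' 80
python3 - <<'E'
from h import *
s=r.state(); print(s["force"],s["moment"]); v=s["tcp_rot"]; print("turned",3.325-(2*np.arctan2(v[1],v[0]))%(2*np.pi))
for n in("wrist","scene"):
    c,T=camT(n); im=r.read_camera(n)
    hsv=cv2.cvtColor(im,cv2.COLOR_RGB2HSV).astype(int);H,S,V=hsv[...,0],hsv[...,1],hsv[...,2]
    for nm,q,z in(("lidblue",(H>100)&(H<130)&(S>110)&(V>60),.117),("yel",(H>20)&(H<35)&(S>140)&(V>130),.11)):
        for a,ce,_ in comps(q,3):
            p=ray(c,T,ce,z)[0]-[.4738,-.1485,0]; d=np.hypot(*p[:2])
            if d<.065: print(n,nm,a,ce.round(1),d.round(4),np.arctan2(p[1],p[0]).round(3))
    if n=="wrist": cv2.imwrite("pics/w3.png",im[:,:,::-1])
    else: cv2.imwrite("pics/s3.png",cv2.resize(im[150:300,250:400],(600,600))[:,:,::-1])
E
```

```text
time_s: 7.35
ee_pos: [0.4749, -0.1498, 0.1258]
tcp_rot: [0.554, 3.089, -0.001]
force: [0.1, -0.6, 5.6]
gripper_width: 0.0147
grasp_force: 79.9
[ 0.0890731  -0.63251831  5.56995696] [-0.45041263  0.01124695  0.07982596]
turned 0.5386396405314082
wrist lidblue 175 [267.5 151.4] 0.0574 -2.986
wrist lidblue 129 [320.4 169.3] 0.0407 2.804
scene lidblue 7 [345. 211.] 0.0527 0.103
scene lidblue 3 [344. 219.] 0.0425 -0.33
scene lidblue 7 [304.3 221.4] 0.0394 2.754
scene lidblue 7 [301.3 234.7] 0.0585 -2.88
scene yel 4 [350.5 221. ] 0.0562 -0.343
scene yel 4 [296.5 224. ] 0.0556 2.753
```

View pics/w3.png

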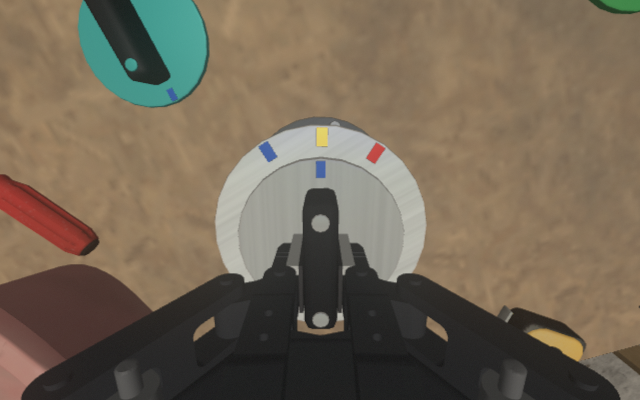

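View pics/s3.png

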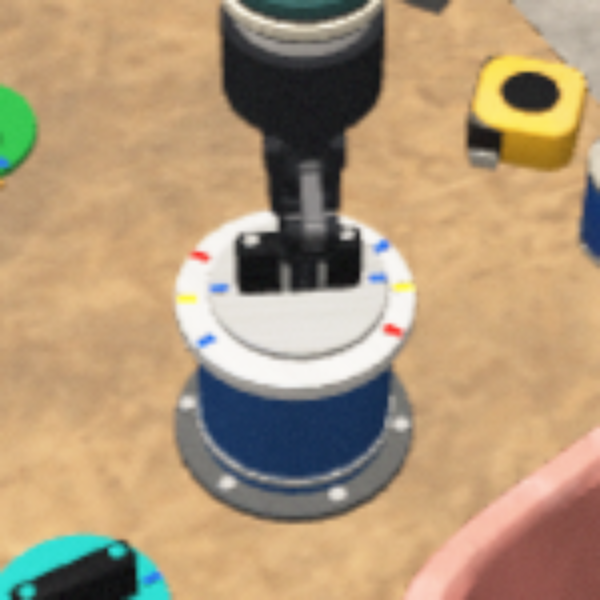

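The lid is flat on the collar, and its blue tick (320,169) stands at the yellow mark (321,137), still gripped with about 80 N. Handing in.

```bash
python3 -c "
from plant import r
print(abs(r.state()['joint_vel']).max(), r.sign_off())"
```

```text
the job is handed in; nothing more can be done
0.0017541410036715384 None
```

I handed the job in at about 7.5 s with the lid seated on the blue pot, turned 0.54 rad so its blue ticks stand at the yellow vent marks, and still gripped; the sign-off returned no verdict.

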